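# Set the telescoping hold-down on a re-tyred idler wheel

### The job

The idler wheel on the stand has just been re-glued: clamp it with the stand's telescoping hold-down. Twist the spindle's grip bar a quarter turn anticlockwise (seen from above) to unlock it, slide the spindle down until its sprung foot presses on the wheel with about 10 newtons (never as much as 20), then, keeping it there, twist the bar back clockwise in line with the arm to lock it and let go, so that the foot stays pressed on the wheel. Leave the lamp, coin slide and cartridge where they lie.

Things in the scene. Friction and masses are not known exactly. Their poses are not given: they have to be found in the camera images.
- sleeve (a point): Centre of the top of the stand's sleeve (grey, 38 mm across), on the upright spindle axis, 143 mm above nest. The stand is fixed; this point's axes are the stand's: z up, x along the arm from the sleeve to the steel column 75 mm away. Nothing else of the stand is higher than this point
- nest (a point): Centre of the upper face of the stand's base plate (grey, 155 x 110 x 12 mm), on the spindle axis; same axes as sleeve. On it, on the axis, stands a round steel riser, and on that lies the wheel: a black rubber disc 58 mm across, 16 mm thick. Risers differ from job to job: the wheel's top is anywhere from 16 to 36 mm above this point, to be found by touch
- grip (a point): Centre of the black grip bar on top of the spindle, on the spindle axis: bar 46 mm long (this point's x axis), 16 mm thick (its y axis: grasp across this), 40 mm tall; directly below the bar is a round flange 34 mm across, 9 mm thick. With the spindle fully up the point is 223 mm above nest. Only the two motions below are free, the axis itself does not give
- twist (a joint): Turn of the spindle in rad, anticlockwise from above positive. 0: locked, bar in line with the arm; free to slide above about 1.05; stops at -0.06 and 1.5. Stays where it is left. Turning back, the spindle's teeth (3.6 mm apart) must pass into step with a pin in the sleeve, which shifts the spindle up or down by up to 2 mm; if they meet tip to tip it sticks near 1 rad: ease it 1 mm up or down
- plunger (a joint): How far the spindle (with grip bar and foot) has been slid down, in m: 0 fully up, 0.055 fully down; starts at 0 to 0.008. Unlocked, it slides against about 2.2 N of friction and stays up by itself; it weighs 0.16 kg. Locked, its teeth keep it within about 1 mm; locked near the top (above the teeth) it cannot be slid down past 0.012
- foot: Round rubber foot 28 mm across at the lower end of the spindle; origin at the centre of its lower face (54 mm above nest when the spindle is fully up). It is sprung: it yields upwards into the spindle by 0.83 mm per newton, up to 19 mm. It does not turn with the spindle
- lamp: Bystander: green glass pilot lamp with a brass cap, 32 mm across, 48 mm tall, standing loose on the bench; origin at the centre of its underside
- coin_slide: Bystander: nickel-plated coin slide, flat plate 75 x 32 x 10 mm with a cross bar at one end, lying loose on the bench; origin at the centre of the plate's underside
- cartridge: Bystander: tin pick-up cartridge, 40 x 22 x 16 mm with a black nose, lying loose on the bench; origin at the centre of its underside

How it is judged:
By the outcome, as a careful person would: the job done as asked, in the order asked, and still so for the second after the job is handed in, with the robot touching nothing.
It also fails if it takes over 64 s, if anything falls off the work surface, if the arm or the gripper's body presses on something with over 40 N, if the wrist force passes 120 N, or if a joint passes its speed limit or range.

### The arm

A 7-joint arm with a two-finger parallel gripper is mounted at the origin on the work surface. World frame = base frame: x ahead of the robot, y to its left, z up, the work surface at z = 0. Lengths are in m, angles in rad, forces in N, time in s.
With the tool pointing down it reaches from about 0.4 to 0.9 m from the base axis. Payload 5.5 kg.
Tool frame: the origin (TCP) lies between the finger pads; the fingertips stand ctrl.tip_extent ahead of it and the grasp point (between the pads) lies 2 mm behind it (ctrl.tip_extent is the distance from the TCP to the fingertips, in m); z points along the fingers, y is the line along which they close (so a half turn about z gives the same grasp; the last joint's range is limited). The gripper opens to 92 mm and grips with 3 to 60 N. Pads are 19 mm wide; open, the fingers measure 130 mm over their backs; the gripper's body (75 mm by 190 mm) begins 47 mm behind the grasp point.
Start: joints at [-1.04, 0.501, -0.427, 1.55, 0.221, 1.138, -0.21], TCP at [0.172, 0.627, 0.244] pointing down, gripper open.
Joint ranges: [-2.88, 2.88], [-0.31, 2.03], [-1.54, 1.56], [0.2, 2.42], [-1.41, 4.55], [0.19, 2.02], [-2.57, 2.57]. Speed limits (rad/s): [2.57, 2.57, 3.14, 3.14, 3.14, 3.14, 3.14].

### API

Orientations are given as a rotation vector (axis times angle).
In Python, from workcell import ctrl, optics gives the robot as it stands.
- The arm moves only by the tool apply_moves, never from a script. Its argument "moves" is a list of rows, each a list of 3 entries, a list of its own where there are three numbers: the gripper's target within -1 to 1 (fully open at 1, half-way at 0, shut at -1), then the shift along the tool's x, y, z in mm, then the turn about the tool's z in rad. In form: [[claw, [x, y, z], spin], ...]. A call has exactly 5 rows; each row is the pose to reach, as a shift and turn from the pose commanded when the call began, along the tool's axes at that moment; what a row does not reach only later rows make up. A row lasts 1/8 s, in which the tool goes at most 62.5 mm and 10.7 degrees, less where a joint would pass 70% of its speed; a pose out of reach is approached as far as the arm can. A call with a gripper value outside its range is refused whole. The fingers move at their own pace and stop on an object; "grip_force" is the grip in N (left out, the last holds). Time passes only in rows, so rows that repeat a pose let the fingers close, or fill a call up. It gives the time, the measured TCP pose, the force, the opening and the grip force at its end, in the units of the state.
- ctrl.get_state(): the state, without advancing time (a new reading comes with each control period).
- optics.grab_frame(name): name is "scene" or "top"; returns the picture (420x560x3 uint8, blue, green, red); there is no depth.
- optics.camera_info(name): a dict with "fx", "fy", "cx", "cy" (pixels), "extrinsics" (4x4, takes a point from camera to world coordinates). Camera axes: x right, y up, looking along -z (the intrinsics and any distortion apply to the point x, -y, -z); pixel columns grow to the right and rows downward; lengths in m; the calibration is good to about 2 mm. A picture is of the moment at which its call begins. camera_info takes no time and is no camera call.
- ctrl.job_done(): hands the job in; it is judged then, once.
The state is a dict: "t": time; "joint_pos": joint angles; "joint_velocities": joint speeds; "joint_torque": joint torques, N m; "tool_pos": TCP position; "orientation": TCP orientation; "ft_force": force on the tool from outside, world axes, zero at the start; "ft_torque": the same for the moment, N m; "opening": finger opening in m; "gripper_force": force on a finger pad.
Only numpy, scipy, OpenCV 4.12 (cv2) and the standard library are available. Lean on these libraries where they do the work, as an engineer would, in place of code of your own. Each camera call takes 0.05 s, during which the arm holds its last target. There are 200 camera calls.

## Working session

There is one attempt and no reset: what is moved stays moved. The work goes in short steps, Python scripts to look and compute and a tool call to move; the robot and the scene stay as the last step left them, time stands still between calls to the robot, and variables do not carry over. Pictures are saved under pics/ and viewed, at most 10 in all, crops included, and the job is handed in when it is done.

Besides the shell and the picture viewer there is one more tool, called after "Emit:" as a command line: name --argument value ..., lists and objects as JSON in quotes. apply_moves: Moves the arm, as the interface text tells. Its arguments: {"type":"object","properties":{"moves":{"type":"array"},"grip_force":{"type":"number"}},"required":["moves"]}

```bash
mkdir -p pics
python3 - <<'E'
from workcell import ctrl, optics
import cv2,numpy as np
s=ctrl.get_state(); print(s, ctrl.tip_extent)
a=optics.grab_frame("scene");b=optics.grab_frame("top")
cv2.imwrite("pics/s0.png",a);cv2.imwrite("pics/t0.png",b)
for n in("scene","top"): print(optics.camera_info(n))
E
```

```text
{'t': 0.0, 'joint_pos': array([-1.03978012,  0.50184696, -0.42676276,  1.55145381,  0.22081781,
        1.13826789, -0.21032287]), 'joint_velocities': array([ 0.00069003, -0.00167331,  0.00025012, -0.00077935,  0.00081241,
       -0.00044598, -0.00078541]), 'joint_torque': array([ 7.81293675e-04, -5.66596663e+01, -5.81582800e+00, -2.79106432e+01,
       -6.86026784e-02,  3.08081321e-02,  2.05929118e-04]), 'tool_pos': array([0.17189592, 0.62617446, 0.24267477]), 'orientation': array([-4.19364747e-01, -3.11317377e+00,  2.97773125e-03]), 'ft_force': array([ 0.02304787,  0.19850535, -1.16521023]), 'ft_torque': array([-0.01408655,  0.02119855,  0.04562393]), 'gripper_force': 0.0, 'opening': 0.09191756273429522} 0.017
{'fx': 462.4382579413656, 'fy': 462.4382579413656, 'cx': 280.6151474226473, 'cy': 211.94321876006137, 'extrinsics': array([[-0.59032809, -0.47899352,  0.64967526,  1.08995462],
       [ 0.80702797, -0.33551504,  0.48593778,  0.43756327],
       [-0.01478523,  0.81116883,  0.58462512,  0.64437799],
       [ 0.        ,  0.        ,  0.        ,  1.        ]])}
{'fx': 501.7075361858338, 'fy': 501.7075361858338, 'cx': 280.51726389607757, 'cy': 208.33273770972596, 'extrinsics': array([[-0.00390301,  0.99601638, -0.08908503,  0.47373276],
       [-0.99939494, -0.00696415, -0.03407707,  0.04101276],
       [-0.03456172,  0.08889812,  0.99544091,  1.00559705],
       [ 0.        ,  0.        ,  0.        ,  1.        ]])}
```

View pics/s0.png

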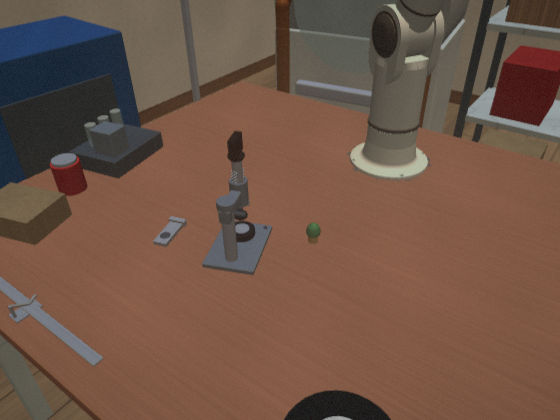

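View pics/t0.png

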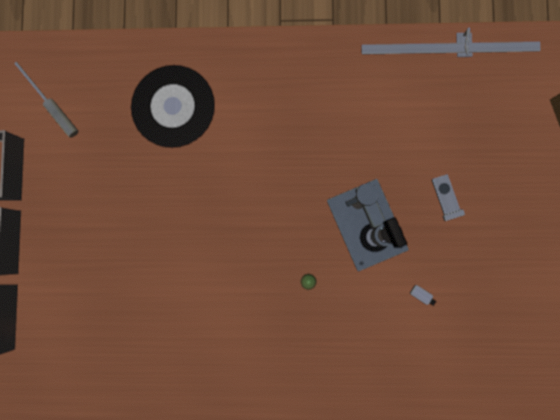

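Scene: grip bar around (236,146), sleeve at (238,190), column at (229,230). Top: bar around (395,233), column at (370,193), plate corners about (330,198), (378,181), (408,249), (360,270). The next pictures are enlarged crops.

Run:
```python
import cv2,numpy as np
a=cv2.imread("pics/s0.png")[120:275,190:285];b=cv2.imread("pics/t0.png")[170:280,320:420]
a=cv2.resize(a,None,fx=3.8,fy=3.8,interpolation=cv2.INTER_CUBIC);b=cv2.resize(b,None,fx=4,fy=4,interpolation=cv2.INTER_CUBIC)
c=np.zeros((600,800,3),np.uint8);c[:a.shape[0],:a.shape[1]]=a[:600];c[:b.shape[0],380:380+b.shape[1]]=b
cv2.imwrite("pics/c0.png",cv2.convertScaleAbs(c,alpha=1.8,beta=10))
```

```text
(no output)
```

View pics/c0.png

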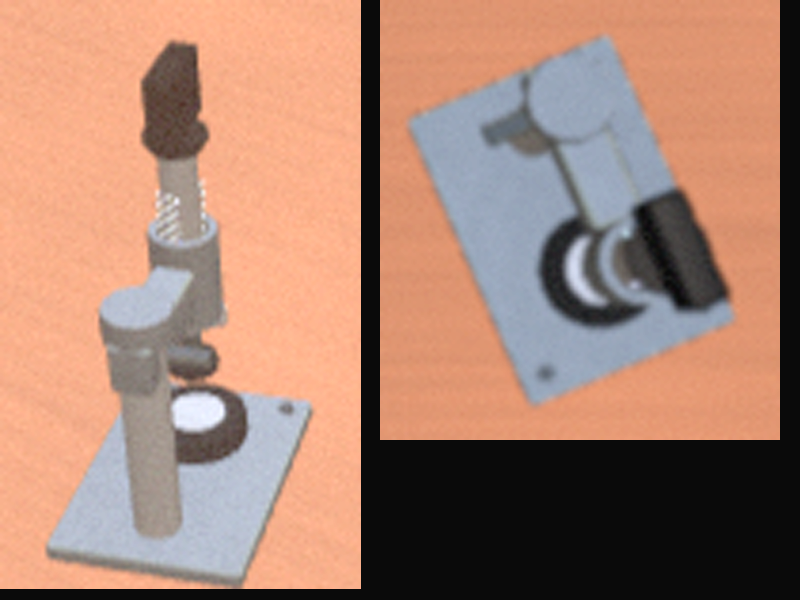

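The enlarged crop shows the bar in line with the arm. The plate edges, the sleeve ring (scene crop centre about (184,235)) and the bar's top face (top crop right edge (683,190)-(730,297)) are all clear. Next I compute positions from these.

```bash
cat > h.py <<'E'
import numpy as np,cv2
from workcell import ctrl,optics
def ray(n,p):
    c=optics.camera_info(n);E=c["extrinsics"]
    d=E[:3,:3]@np.array([(p[0]-c["cx"])/c["fx"],-(p[1]-c["cy"])/c["fy"],-1]);return E[:3,3],d
def onz(n,p,z):
    o,d=ray(n,p);return (o+d*(z-o[2])/d[2])
def tri(p,q):
    o1,d1=ray("scene",p);o2,d2=ray("top",q)
    k=np.linalg.lstsq(np.c_[d1,-d2],o2-o1,rcond=None)[0]
    a,b=o1+k[0]*d1,o2+k[1]*d2;return (a+b)/2,np.linalg.norm(a-b)
S=lambda x,y:(190+(x+.5)/3.8-.5,120+(y+.5)/3.8-.5)
T=lambda x,y:(320+(x-380+.5)/4-.5,170+(y+.5)/4-.5)
E
python3 - <<'E'
from h import *
np.set_printoptions(precision=4,suppress=True)
P=[onz("top",T(*c),.012) for c in[(410,120),(607,37),(735,318),(531,404)]]
Q=[onz("scene",S(*c),.012) for c in[(48,548),(242,580),(312,406)]]
print("plate",P,np.mean(P,0),"\nscene",Q)
for n,a,b in[("L",P[3],P[0]),("R",P[2],P[1]),("sR",Q[2],Q[1])]: d=b-a;print(n,np.linalg.norm(d),np.arctan2(d[1],d[0]))
d=P[1]-P[0];print("short",np.linalg.norm(d),np.arctan2(d[1],d[0]))
print("sleeve scene",onz("scene",S(184,235),.155))
# bar: dark mask in top
b=cv2.imread("pics/t0.png");m=(b.max(2)<30).astype(np.uint8);m[:, :380]=0;m[:,415:]=0;m[:200]=0;m[260:]=0
c=max(cv2.findContours(m,cv2.RETR_EXTERNAL,cv2.CHAIN_APPROX_NONE)[0],key=cv2.contourArea);print(cv2.minAreaRect(c))
print("right edge at .248",[onz("top",T(*p),.248) for p in[(683,190),(730,297)]])
for p,q in[((172,42),(690,308)),((172,42),(730,297)),((196,44),(690,308))]: print(tri(S(*p),T(*q)))
E
```

```text
plate [array([ 0.5794, -0.0177,  0.012 ]), array([ 0.6201, -0.1158,  0.012 ]), array([ 0.4807, -0.1751,  0.012 ]), array([ 0.4392, -0.075 ,  0.012 ])] [ 0.5298 -0.0959  0.012 ] 
scene [array([ 0.6241, -0.112 ,  0.012 ]), array([ 0.5834, -0.0116,  0.012 ]), array([ 0.4436, -0.0715,  0.012 ])]
L 0.1514630866671855 0.38837503616698177
R 0.15148937747155738 0.4028341544020634
sR 0.15206475241824413 0.404477244656278
short 0.10620335522388419 -1.1774189367660373
sleeve scene [ 0.5109 -0.1003  0.155 ]
((393.4811706542969, 233.06602478027344), (29.33283233642578, 15.346314430236816), 60.945396423339844)
right edge at .248 [array([ 0.5271, -0.1057,  0.248 ]), array([ 0.4869, -0.1222,  0.248 ])]
(array([ 0.4868, -0.1116,  0.2525]), np.float64(0.012960765496362192))
(array([ 0.4865, -0.1212,  0.2506]), np.float64(0.0010232712122025356))
(array([ 0.4831, -0.1068,  0.2519]), np.float64(0.0008693984525829577))
```

```bash
cat >> h.py <<'E'
from scipy.spatial.transform import Rotation as R
np.set_printoptions(precision=4,suppress=True)
def yaw(s):
    x=R.from_rotvec(s["orientation"]).apply([1,0,0]);return np.arctan2(x[1],x[0])
def to(p,y):
    s=ctrl.get_state();r=R.from_rotvec(s["orientation"])
    print("t",s["t"],"pos",s["tool_pos"],"yaw",yaw(s),"q",s["joint_pos"],"F",s["ft_force"],"T",s["ft_torque"],"tilt z",r.apply([0,0,1]))
    print("shift mm",r.inv().apply(np.array(p)-s["tool_pos"])*1000,"spin",-(y-yaw(s)))
E
python3 -c "
from h import *
to([.40,.38,.33],2.05)"
```

```text
t 0.1 pos [0.1719 0.6262 0.2428] yaw 2.8738037085081096 q [-1.0398  0.5018 -0.4268  1.5514  0.2208  1.1383 -0.2103] F [ 0.0402 -0.0189  0.2152] T [ 0.0328 -0.0554  0.0183] tilt z [-0.0005 -0.0017 -1.    ]
shift mm [-285.1014 -177.2462  -86.928 ] spin 0.8238037085081098
```

Emit:
apply_moves --moves '[[1,[-40,-20,-35],0.16],[1,[-100,-60,-60],0.33],[1,[-155,-95,-80],0.5],[1,[-210,-130,-87],0.66],[1,[-265,-165,-87],0.82]]'

```text
t: 0.72
tool_pos: [0.3685, 0.4145, 0.3305]
orientation: [1.632, 2.684, 0.002]
ft_force: [1.3, 0.8, 0.4]
opening: 0.0918
gripper_force: 0.0
```

```bash
python3 -c "
from h import *
to([.515,.12,.33],1.2)"
```

```text
t 0.725 pos [0.3685 0.4145 0.3305] yaw 2.0487491373605478 q [-0.7197  0.2305 -0.2056  1.6945  0.0498  1.2202 -0.4591] F [1.3047 0.8141 0.3673] T [-0.0364 -0.1019  0.0363] tilt z [ 0.0009  0.0011 -1.    ]
shift mm [-328.9404   -5.3592    0.3448] spin 0.8487491373605478
```

Emit:
apply_moves --moves '[[1,[-60,-1,0],0.17],[1,[-120,-2,0],0.34],[1,[-180,-3,0],0.51],[1,[-240,-4,0],0.68],[1,[-300,-5,0],0.85]]'

```text
t: 1.35
tool_pos: [0.5025, 0.1461, 0.3296]
orientation: [-2.594, -1.772, 0.0]
ft_force: [1.5, 0.5, -0.4]
opening: 0.0918
gripper_force: 0.0
```

```bash
python3 -c "
from h import *
to([.506,-.104,.32],.397)"
```

```text
t 1.35 pos [0.5025 0.1461 0.3296] yaw 1.1984003312381089 q [-0.4105  0.1643  0.0865  1.7749 -0.0153  1.2032 -0.6921] F [ 1.5128  0.4622 -0.4157] T [-0.0673  0.061  -0.0549] tilt z [-0.0002  0.0001 -1.    ]
shift mm [-231.6869   94.2566    9.5916] spin 0.8014003312381088
```

Emit:
apply_moves --moves '[[1,[-55,22,0],0.16],[1,[-110,44,2],0.33],[1,[-165,67,5],0.5],[1,[-220,89,9],0.66],[1,[-232,94,10],0.8]]'

```text
t: 1.98
tool_pos: [0.5054, -0.1076, 0.3194]
orientation: [3.08, 0.611, -0.002]
ft_force: [0.3, 1.4, -0.4]
opening: 0.0919
gripper_force: 0.0
```

Emit:
apply_moves --moves '[[1,[0,0,0],0],[1,[0,0,0],0],[1,[0,0,0],0],[1,[0,0,0],0],[1,[0,0,0],0]]'

```text
t: 2.6
tool_pos: [0.5067, -0.1018, 0.3198]
orientation: [-3.077, -0.632, -0.0]
ft_force: [-0.4, -0.3, -0.5]
opening: 0.092
gripper_force: 0.0
```

Run:
```python
from h import *
a=optics.grab_frame("scene");b=optics.grab_frame("top")
to([.506,-.104,.238],.397)
cv2.imwrite("pics/s1.png",a);cv2.imwrite("pics/t1.png",b)
a=cv2.resize(a[60:260,160:300],None,fx=2.8,fy=2.8,interpolation=2);b=cv2.resize(b[170:290,320:430],None,fx=3.6,fy=3.6,interpolation=2)
c=np.zeros((600,800,3),np.uint8);c[:a.shape[0],:a.shape[1]]=a;c[:b.shape[0],400:400+b.shape[1]]=b
cv2.imwrite("pics/c1.png",cv2.convertScaleAbs(c,alpha=1.8,beta=10))
```

```text
t 2.7 pos [ 0.5067 -0.1021  0.3198] yaw 0.4044378555510593 q [-0.1592  0.1621  0.3459  1.8105 -0.0592  1.1791 -0.9612] F [-1.0096  0.9295  0.8395] T [-0.0666  0.1656  0.0144] tilt z [ 0.  0. -1.]
shift mm [-1.3441  1.4529 81.7798] spin 0.0074378555510593025
```

View pics/c1.png

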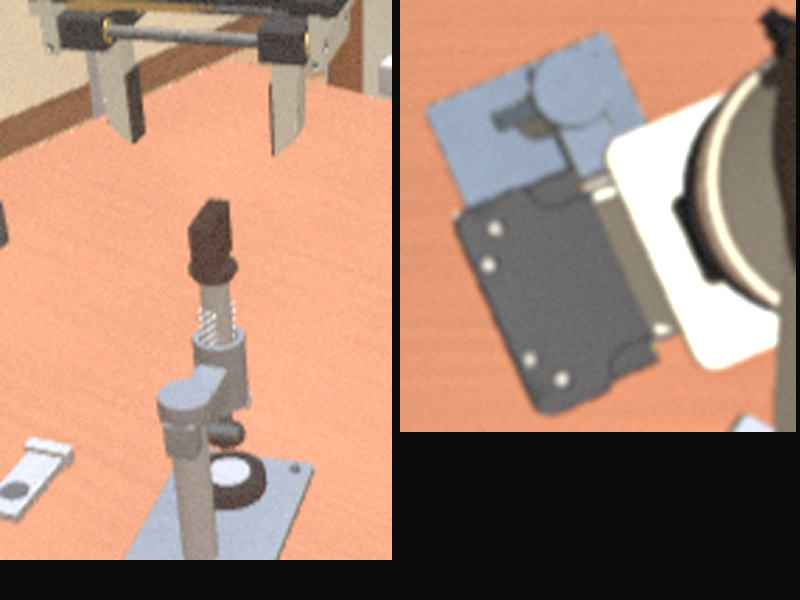

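The fingers straddle the bar. In the scene crop the tips are near (137,141) and (274,154), and the bar's top face centre is near (212,216). I use the tips to check the camera offset.

Run:
```python
from h import *
S2=lambda x,y:(160+(x+.5)/2.8-.5,60+(y+.5)/2.8-.5)
s=ctrl.get_state();r=R.from_rotvec(s["orientation"])
tip=s["tool_pos"]+r.apply([0,0,.017]);print("tip",tip)
for k in(-1,1):
  for j in(-1,1): 
    q=s["tool_pos"]+r.apply([j*.0095,k*.046,.017]);c=optics.camera_info("scene");E=c["extrinsics"]
    v=E[:3,:3].T@(q-E[:3,3]);u=np.array([c["cx"]-c["fx"]*v[0]/v[2],c["cy"]+c["fy"]*v[1]/v[2]]);print(k,j,"crop",(u-[160,60]+.5)*2.8-.5)
print([onz("scene",S2(*p),.2507) for p in[(212,216),(192,230),(209,200),(228,202)]])
```

```text
tip [ 0.5067 -0.1021  0.3028]
-1 -1 crop [278.1453 143.6694]
-1 1 crop [270.33   155.6097]
1 -1 crop [143.9997 132.7961]
1 1 crop [133.9614 144.2937]
[array([ 0.5059, -0.1026,  0.2507]), array([ 0.5289, -0.1001,  0.2507]), array([ 0.4885, -0.1203,  0.2507]), array([ 0.4834, -0.1074,  0.2507])]
```

Emit:
apply_moves --moves '[[1,[-1,1.5,20],0.007],[1,[-1,1.5,40],0.007],[1,[-1,1.5,60],0.007],[1,[-1,1.5,80],0.007],[1,[-1,1.5,82],0.007]]'

```text
t: 3.32
tool_pos: [0.5053, -0.1039, 0.2365]
orientation: [-3.079, -0.619, 0.005]
ft_force: [0.6, 0.2, -0.2]
opening: 0.0918
gripper_force: 0.0
```

Emit:
apply_moves --moves '[[0,[0,0,0],0],[-0.4,[0,0,0],0],[-0.5,[0,0,0],0],[-0.55,[0,0,0],0],[-0.6,[0,0,0],0]]' --grip_force 4

```text
t: 3.95
tool_pos: [0.5064, -0.1041, 0.2379]
orientation: [3.08, 0.619, 0.0]
ft_force: [-0.3, 0.5, -0.5]
opening: 0.0464
gripper_force: 0.0
```

Run:
```python
from h import *
to([.506,-.104,.238],.397);s=ctrl.get_state();print(s["opening"],s["gripper_force"])
```

```text
t 3.95 pos [ 0.5064 -0.1041  0.2379] yaw 0.3968024962058617 q [-0.1416  0.2448  0.3409  1.9101 -0.0964  1.0021 -0.9321] F [-0.2721  0.5455 -0.4769] T [-0.0661  0.0882  0.0363] tilt z [ 0.0003  0.     -1.    ]
shift mm [-0.3081 -0.2437 -0.0763] spin -0.00019750379413829844
0.0464072581754377 0.0
```

Emit:
apply_moves --moves '[[-0.6,[0,0,0],0],[-0.6,[0,0,0],0],[-0.65,[0,0,0],0],[-0.7,[0,0,0],0],[-0.75,[0,0,0],0]]'

```text
t: 4.58
tool_pos: [0.5066, -0.1051, 0.2378]
orientation: [3.079, 0.618, 0.001]
ft_force: [2.2, -4.7, -2.4]
opening: 0.0161
gripper_force: 4.0
```

```bash
cat > v.py <<'E'
from h import *
s=ctrl.get_state();r=R.from_rotvec(s["orientation"]).inv()
print("t %.2f"%s["t"],s["tool_pos"],"yaw %.3f"%yaw(s),"Ftool",r.apply(s["ft_force"]),"Ttool",r.apply(s["ft_torque"]),"open %.4f g %.1f"%(s["opening"],s["gripper_force"]),"vel",np.abs(s["joint_velocities"]).max())
E
python3 v.py
```

```text
t 4.58 [ 0.5066 -0.1051  0.2378] yaw 0.396 Ftool [0.2366 5.1599 2.4032] Ttool [-1.0649 -0.0424 -0.0221] open 0.0161 g 4.0 vel 0.001693086286788386
```

Emit:
apply_moves --moves '[[-1,[0,0.5,0],0],[-1,[0,1,0],0],[-1,[0,1,0],0],[-1,[0,1,0],0],[-1,[0,1,0],0]]'

```text
t: 5.2
tool_pos: [0.5067, -0.1051, 0.2378]
orientation: [3.08, 0.619, -0.0]
ft_force: [1.2, -4.3, -3.6]
opening: 0.0163
gripper_force: 4.0
```

```bash
python3 v.py
```

```text
t 5.20 [ 0.5067 -0.1051  0.2378] yaw 0.397 Ftool [-0.5816  4.4704  3.5976] Ttool [-0.9901 -0.1386 -0.0292] open 0.0163 g 4.0 vel 0.001484987859796977
```

Emit:
apply_moves --moves '[[-1,[0,0.5,0],0],[-1,[0,1,0],0],[-1,[0,1.5,0],0],[-1,[0,1.5,0],0],[-1,[0,1.5,0],0]]'

```text
t: 5.82
tool_pos: [0.5071, -0.1058, 0.2377]
orientation: [-3.079, -0.62, 0.001]
ft_force: [0.1, 0.4, 0.3]
opening: 0.0161
gripper_force: 4.0
```

```bash
python3 v.py
```

```text
t 5.83 [ 0.5071 -0.1058  0.2377] yaw 0.397 Ftool [ 0.2215 -0.3625 -0.2759] Ttool [-0.0207 -0.2732 -0.0376] open 0.0161 g 4.0 vel 0.002417480715176042
```

Emit:
apply_moves --moves '[[-1,[0,0,0],0],[-1,[0,0,0],-0.08],[-1,[0,0,0],-0.16],[-1,[0,0,0],-0.25],[-1,[0,0,0],-0.35]]' --grip_force 20

```text
t: 6.45
tool_pos: [0.507, -0.1058, 0.2377]
orientation: [-2.922, -1.151, 0.001]
ft_force: [-1.6, 0.1, 0.5]
opening: 0.0162
gripper_force: 20.0
```

```bash
python3 v.py
```

```text
t 6.45 [ 0.507  -0.1058  0.2377] yaw 0.750 Ftool [-1.1269 -1.1515 -0.5376] Ttool [ 0.3403 -0.183   0.0703] open 0.0162 g 20.0 vel 0.763432721537905
```

Emit:
apply_moves --moves '[[-1,[0,0,0],-0.08],[-1,[0,0,0],-0.16],[-1,[0,0,0],-0.24],[-1,[0,0,0],-0.33],[-1,[0,0,0],-0.4]]'

```text
t: 7.08
tool_pos: [0.5069, -0.1057, 0.2376]
orientation: [-2.636, -1.707, 0.0]
ft_force: [-0.7, 1.2, -0.2]
opening: 0.0159
gripper_force: 20.0
```

```bash
python3 v.py
```

```text
t 7.08 [ 0.5069 -0.1057  0.2376] yaw 1.150 Ftool [ 0.814  -1.1093  0.1604] Ttool [ 0.3058 -0.0298  0.0193] open 0.0159 g 20.0 vel 0.5292571767648567
```

Emit:
apply_moves --moves '[[-1,[0,0,0],-0.14],[-1,[0,0,0],-0.28],[-1,[0,0,0],-0.42],[-1,[0,0,0],-0.56],[-1,[0,0,0],-0.68]]'

```text
t: 7.7
tool_pos: [0.5067, -0.1057, 0.2375]
orientation: [-1.913, -2.49, 0.0]
ft_force: [-0.9, 1.2, 2.0]
opening: 0.0163
gripper_force: 20.0
```

Emit:
apply_moves --moves '[[-1,[0,0,0],0],[-1,[0,0,0],0],[-1,[0,0,0],0],[-1,[0,0,0],0],[-1,[0,0,0],0]]'

```text
t: 8.32
tool_pos: [0.5069, -0.106, 0.2375]
orientation: [-1.919, -2.486, 0.0]
ft_force: [-3.4, 3.6, -0.3]
opening: 0.0155
gripper_force: 20.0
```

```bash
python3 v.py
```

```text
t 8.32 [ 0.5069 -0.106   0.2375] yaw 1.827 Ftool [ 4.3786 -2.3918  0.2773] Ttool [ 0.6874  0.7885 -0.0011] open 0.0155 g 20.0 vel 0.003518063077248384
```

Emit:
apply_moves --moves '[[-1,[0,0,2],0],[-1,[0,0,5],0],[-1,[0,0,8],0],[-1,[0,0,10],0],[-1,[0,0,10],0]]'

```text
t: 8.95
tool_pos: [0.5069, -0.1061, 0.2271]
orientation: [-1.919, -2.486, 0.001]
ft_force: [-3.6, 3.0, -2.5]
opening: 0.016
gripper_force: 20.0
```

```bash
python3 v.py
```

```text
t 8.95 [ 0.5069 -0.1061  0.2271] yaw 1.827 Ftool [ 3.8084 -2.7482  2.542 ] Ttool [0.5392 0.9886 0.047 ] open 0.0160 g 20.0 vel 0.0021812061423927766
```

Emit:
apply_moves --moves '[[-1,[0,0,1],0],[-1,[0,0,3],0],[-1,[0,0,5],0],[-1,[0,0,5],0],[-1,[0,0,5],0]]'

```text
t: 9.57
tool_pos: [0.5069, -0.1061, 0.2224]
orientation: [-1.919, -2.486, 0.0]
ft_force: [-3.1, 3.6, -2.0]
opening: 0.016
gripper_force: 20.0
```

```bash
python3 v.py
```

```text
t 9.57 [ 0.5069 -0.1061  0.2224] yaw 1.827 Ftool [ 4.2476 -2.0473  2.0156] Ttool [0.7331 1.0658 0.0837] open 0.0160 g 20.0 vel 0.001613974168053521
```

Emit:
apply_moves --moves '[[-1,[0,0,1],0],[-1,[0,0,2],0],[-1,[0,0,3],0],[-1,[0,0,4],0],[-1,[0,0,5],0]]'

```text
t: 10.2
tool_pos: [0.507, -0.1062, 0.2177]
orientation: [-1.919, -2.486, 0.0]
ft_force: [-4.3, 4.0, 1.4]
opening: 0.016
gripper_force: 20.0
```

```bash
python3 v.py
```

```text
t 10.20 [ 0.507  -0.1062  0.2177] yaw 1.827 Ftool [ 4.9324 -3.1089 -1.3689] Ttool [ 0.8682  1.1464 -0.0141] open 0.0160 g 20.0 vel 0.016655262900452102
```

Emit:
apply_moves --moves '[[-1,[0,0,1],0],[-1,[0,0,2],0],[-1,[0,0,3],0],[-1,[0,0,4],0],[-1,[0,0,4],0]]'

```text
t: 10.82
tool_pos: [0.507, -0.1061, 0.2136]
orientation: [-1.919, -2.486, 0.0]
ft_force: [-2.8, 3.2, -0.7]
opening: 0.0156
gripper_force: 20.0
```

```bash
python3 v.py
```

```text
t 10.82 [ 0.507  -0.1061  0.2136] yaw 1.827 Ftool [ 3.8215 -1.8716  0.7196] Ttool [0.7699 1.0843 0.0342] open 0.0156 g 20.0 vel 0.0016810297078171854
```

Emit:
apply_moves --moves '[[-1,[0,0,1],0],[-1,[0,0,2],0],[-1,[0,0,3],0],[-1,[0,0,4],0],[-1,[0,0,4],0]]'

```text
t: 11.45
tool_pos: [0.507, -0.1061, 0.2096]
orientation: [-1.919, -2.486, 0.0]
ft_force: [-4.1, 3.3, 0.5]
opening: 0.0159
gripper_force: 20.0
```

```bash
python3 v.py
```

```text
t 11.45 [ 0.507  -0.1061  0.2096] yaw 1.827 Ftool [ 4.248  -3.1522 -0.4765] Ttool [0.7554 1.099  0.0054] open 0.0159 g 20.0 vel 0.0019798838166927074
```

Emit:
apply_moves --moves '[[-1,[0,0,1],0],[-1,[0,0,2],0],[-1,[0,0,3],0],[-1,[0,0,3],0],[-1,[0,0,3],0]]'

```text
t: 12.08
tool_pos: [0.507, -0.1062, 0.2066]
orientation: [-1.919, -2.486, 0.0]
ft_force: [-4.0, 3.4, 0.1]
opening: 0.0159
gripper_force: 20.0
```

```bash
python3 v.py
```

```text
t 12.07 [ 0.507  -0.1062  0.2066] yaw 1.827 Ftool [ 4.2574 -2.997  -0.064 ] Ttool [0.825  1.0999 0.0402] open 0.0159 g 20.0 vel 0.0022541185635643383
```

Emit:
apply_moves --moves '[[-1,[0,0,1],0],[-1,[0,0,2],0],[-1,[0,0,3],0],[-1,[0,0,3],0],[-1,[0,0,3],0]]'

```text
t: 12.7
tool_pos: [0.507, -0.1062, 0.2038]
orientation: [-1.919, -2.486, 0.0]
ft_force: [-3.9, 2.7, 1.0]
opening: 0.0158
gripper_force: 20.0
```

```bash
python3 v.py
```

```text
t 12.70 [ 0.507  -0.1062  0.2038] yaw 1.827 Ftool [ 3.5883 -3.0469 -1.0147] Ttool [0.9356 1.1714 0.0324] open 0.0158 g 20.0 vel 0.001283470773766201
```

Emit:
apply_moves --moves '[[-1,[0,0,1],0],[-1,[0,0,2],0],[-1,[0,0,3],0],[-1,[0,0,3],0],[-1,[0,0,3],0]]'

```text
t: 13.32
tool_pos: [0.5071, -0.1062, 0.2012]
orientation: [-1.919, -2.487, -0.0]
ft_force: [-5.3, 3.9, 4.9]
opening: 0.016
gripper_force: 20.0
```

```bash
python3 v.py
```

```text
t 13.32 [ 0.5071 -0.1062  0.2012] yaw 1.827 Ftool [ 5.1427 -4.0926 -4.8958] Ttool [1.1303 1.2514 0.0104] open 0.0160 g 20.0 vel 0.000946657600716224
```

Emit:
apply_moves --moves '[[-1,[0,0,1],0],[-1,[0,0,2],0],[-1,[0,0,3],0],[-1,[0,0,3],0],[-1,[0,0,3],0]]'

```text
t: 13.95
tool_pos: [0.5072, -0.1062, 0.1986]
orientation: [-1.919, -2.487, -0.0]
ft_force: [-5.6, 4.2, 7.4]
opening: 0.0159
gripper_force: 20.0
```

```bash
cat > avg.py <<'E'
from h import *
F=[]
for i in range(8):
    optics.grab_frame("top");s=ctrl.get_state();r=R.from_rotvec(s["orientation"]).inv();F.append(np.r_[s["ft_force"][2],r.apply(s["ft_force"])[:2],s["tool_pos"][2]])
print("Fz,Fxt,Fyt,z",np.mean(F,0),np.std(F,0),yaw(s))
E
python3 avg.py
```

```text
Fz,Fxt,Fyt,z [ 7.362   5.8156 -4.8831  0.1986] [0.446  0.249  0.6738 0.    ] 1.8269705321509644
```

Emit:
apply_moves --moves '[[-1,[0,0,1],0],[-1,[0,0,2],0],[-1,[0,0,3],0],[-1,[0,0,3],0],[-1,[0,0,3],0]]'

```text
t: 14.98
tool_pos: [0.5073, -0.1063, 0.196]
orientation: [1.92, 2.487, 0.001]
ft_force: [-6.9, 3.9, 10.1]
opening: 0.016
gripper_force: 20.0
```

```bash
python3 avg.py
```

```text
Fz,Fxt,Fyt,z [10.4839  6.0254 -5.5837  0.196 ] [0.4259 0.2773 0.3288 0.    ] 1.827004304379423
```

Emit:
apply_moves --moves '[[-1,[0,0,0],0.1],[-1,[0,0,0],0.2],[-1,[0,0,0],0.3],[-1,[0,0,0],0.4],[-1,[0,0,0],0.5]]'

```text
t: 16.0
tool_pos: [0.5075, -0.1062, 0.1961]
orientation: [2.478, 1.931, 0.001]
ft_force: [-6.6, 3.9, 9.5]
opening: 0.0159
gripper_force: 20.0
```

```bash
python3 v.py
```

```text
t 16.00 [ 0.5075 -0.1062  0.1961] yaw 1.324 Ftool [ 2.1467 -7.3326 -9.4633] Ttool [ 2.0567  0.4666 -0.078 ] open 0.0159 g 20.0 vel 0.7453165659238195
```

Emit:
apply_moves --moves '[[-1,[0,-0.5,0],0.1],[-1,[0,-1,0],0.2],[-1,[0,-1,0],0.3],[-1,[0,-1,0],0.4],[-1,[0,-1,0],0.5]]'

```text
t: 16.62
tool_pos: [0.5074, -0.1062, 0.1961]
orientation: [2.878, 1.258, 0.003]
ft_force: [-3.6, 4.1, 7.5]
opening: 0.0157
gripper_force: 20.0
```

```bash
python3 v.py
```

```text
t 16.62 [ 0.5074 -0.1062  0.1961] yaw 0.824 Ftool [ 0.5796 -5.3799 -7.4712] Ttool [ 1.6635 -0.2504  0.0057] open 0.0157 g 20.0 vel 0.7446419647259884
```

Emit:
apply_moves --moves '[[-1,[0,0,0],0.1],[-1,[0,0,0],0.2],[-1,[0,0,0],0.3],[-1,[0,0,0],0.4],[-1,[0,0,0],0.43]]'

```text
t: 17.25
tool_pos: [0.5075, -0.1063, 0.1961]
orientation: [3.08, 0.617, 0.004]
ft_force: [-2.6, 3.2, 6.9]
opening: 0.016
gripper_force: 20.0
```

```bash
python3 avg.py; python3 v.py
```

```text
Fz,Fxt,Fyt,z [ 7.3756 -1.6967 -4.5225  0.1961] [0.268  0.7075 0.3394 0.    ] 0.39697265237404433
t 17.65 [ 0.5075 -0.1063  0.1962] yaw 0.397 Ftool [-2.6063 -5.1538 -7.0501] Ttool [ 1.3614 -0.8418  0.1074] open 0.0156 g 20.0 vel 0.0014982182127506543
```

Emit:
apply_moves --moves '[[-1,[0,-0.5,-0.5],0],[-1,[0,-1,-1],0],[-1,[0,-1,-1.5],0],[-1,[0,-1,-1.5],0],[-1,[0,-1,-1.5],0]]'

```text
t: 18.27
tool_pos: [0.507, -0.1059, 0.1967]
orientation: [3.079, 0.619, 0.003]
ft_force: [2.2, -1.0, 2.0]
opening: 0.0162
gripper_force: 20.0
```

```bash
python3 avg.py
```

```text
Fz,Fxt,Fyt,z [1.7502 2.2248 3.1091 0.1967] [0.3763 0.5134 0.9223 0.    ] 0.3966635932817325
```

Emit:
apply_moves --moves '[[-0.5,[0,0,0],0],[-0.3,[0,0,0],0],[0,[0,0,0],0],[0,[0,0,0],0],[0,[0,0,0],0]]'

```text
t: 19.3
tool_pos: [0.5058, -0.1052, 0.1962]
orientation: [-3.08, -0.619, 0.0]
ft_force: [0.4, 0.3, -0.4]
opening: 0.0458
gripper_force: 0.0
```

Emit:
apply_moves --moves '[[0,[0,0,-10],0],[0,[0,0,-35],0],[0,[0,0,-65],0],[0,[0,0,-95],0],[0,[0,0,-120],0]]'

```text
t: 19.92
tool_pos: [0.5062, -0.1054, 0.3184]
orientation: [3.08, 0.619, 0.003]
ft_force: [-0.2, 0.6, 0.1]
opening: 0.0461
gripper_force: 0.0
```

Run:
```python
from h import *
a=optics.grab_frame("scene");b=optics.grab_frame("top");s=ctrl.get_state();print(s["t"],s["tool_pos"],s["ft_force"],s["opening"])
a=cv2.resize(a[100:275,150:330],None,fx=3.2,fy=3.2,interpolation=2);b=cv2.resize(b[160:320,290:480],None,fx=1.1,fy=1.1)
c=np.zeros((600,800,3),np.uint8);c[:a.shape[0],:a.shape[1]]=a;c[:b.shape[0],580:580+b.shape[1]]=b
cv2.imwrite("pics/c2.png",cv2.convertScaleAbs(c,alpha=1.8,beta=10))
```

```text
20.025 [ 0.5078 -0.1057  0.3199] [ 1.0108 -0.4377 -0.5739] 0.045845417486723966
```

View pics/c2.png

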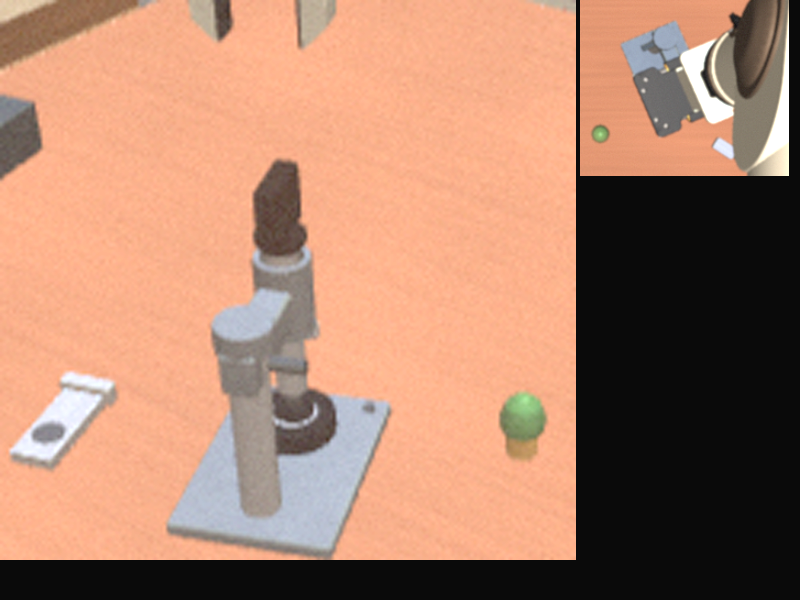

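The spindle is down, with the foot on the wheel at about (293,408). The bar at (277,200) is in line with the arm, the gripper is clear, and the bystanders in view (lamp, coin slide, part of the cartridge) look undisturbed.

```bash
python3 -c "
from workcell import ctrl
print(ctrl.job_done())"
```

```text
the job is handed in; nothing more can be done
None
```

I handed the job in at about 20 s: the wheel is clamped with the foot pressing at an estimated 9–10 N, the spindle is locked with the bar in line with the arm, the gripper is clear, and the lamp, coin slide and cartridge were not touched.

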